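Finish packing a gift drum of spray bottles

ROBOT

A 6-joint arm with a two-finger parallel gripper is mounted at the origin on the work surface. World frame = base frame: x ahead of the robot, y to its left, z up, the work surface at z = 0. Lengths are in m, angles in rad, forces in N, time in s.
With the tool pointing down it reaches from about 0.375 to 0.975 m from the base axis. Payload 3.8 kg.
Tool frame: the origin (TCP) lies on the centre line of the jaws, within the pads' length; the fingertips stand 14 mm ahead of it and the grasp point (between the pads) lies 5 mm behind it; z points along the fingers, y is the line along which they close (so a half turn about z gives the same grasp; the last joint's range is limited). The gripper opens to 85 mm and grips with 20 to 120 N. Pads are 22 mm wide; open, the fingers measure 114 mm over their backs; the gripper's body (76 mm by 85 mm) begins 54 mm behind the grasp point. The pads swing forward as they close: fully open they stand 13 mm farther back than shut.
Start: joints at [1.204, 0.264, 1.604, -0, 1.274, -0.037], TCP at [0.219, 0.639, 0.245] pointing down, gripper open.
Joint ranges: [-2.63, 2.63], [-0.94, 2.18], [0.31, 2.57], [-1.31, 4.45], [0, 2.66], [-2.55, 2.55]. Speed limits (rad/s): [2.57, 2.57, 3.14, 3.14, 3.14, 3.14].

INTERFACE

Orientations are given as a rotation vector (axis times angle).
In Python, from workcell import bot, eyes, spot_in gives the robot as it stands.
- The arm moves only by the tool carry_out, never from a script. Its argument "series" is text: rows parted by semicolons, each of 4 numbers parted by spaces: the shift along the world's x, y, z in m, then the turn about the world's z in degrees. In form: tx ty tz roll; .... A call has 1 to 20 rows; each row shifts and turns the commanded pose from where the row before left it; what a row does not reach is not made up. A row lasts 1/8 s, in which the tool goes at most 62.5 mm and 10.7 degrees, less where a joint would pass 70% of its speed; a pose out of reach is approached as far as the arm can. A call is refused whole if a number of a shift passes 0.0625 or a number of a turn 10.7, either way. A call with a gripper value outside its range is refused whole. "jaw" is the gripper command: -1 is shut, 1 is fully open, values between are in proportion, set as the call begins (left out, the last holds). The fingers move at their own pace and stop on an object; "grip_force" is the grip in N (left out, the last holds). Time passes only in rows, so rows that do not move let the fingers close. It gives the time, the measured TCP pose, the force, the opening and the grip force at its end, in the units of the state.
- bot.read_state(): the state, without advancing time (a new reading comes with each control period).
- eyes.read_camera(name): name is "side" or "top" or "wrist"; returns (picture, depth): 400x640x3 uint8, blue, green, red; 400x640 float32, m along the optical axis (not along the pixel's ray), 0 where there is no reading.
- eyes.get_calibration(name): a dict with "K" (3x3 intrinsics, pixels), "distortion" ([k1, k2, p1, p2, k3] as OpenCV has them; the pictures are not rectified), "position" and "rotation" of the camera in the world; the wrist camera has in their place "T_tool_cam" (4x4, takes a point from camera to tool coordinates, whose origin is the TCP and whose axes are the flange's). Camera axes: x right, y down, z forward; pixel columns grow to the right and rows downward; lengths in m; the calibration is good to about 2 mm. A picture is of the moment at which its call begins: read the wrist's pose just before it. get_calibration takes no time and is no camera call.
- bot.finish_job(): hands the job in; it is judged then, once.
Trained networks look in the newest picture that a camera, given by its name, has taken for a name from the list of things; names that differ only in an ending like _2 or _b are one class to them, and where a whole thing is asked for, a point or a joint stands for the part that bears it (a point fixed in the world has none). Each returns a list of dicts, best first, with "score" (0 to 1); they miss things now and then, are a little off and sometimes report something else, mostly with a low value. They report only what shows in the picture. A call takes as long as a camera call.
- spot_in(camera, target): "rect" ([centre column, centre row, width, height] in pixels, round what is visible of it).
The state is a dict: "time": time; "q": joint angles; "joint_vel": joint speeds; "joint_torque": joint torques, N m; "tool_pos": TCP position; "tcp_rot": TCP orientation; "wrist_force": force on the tool from outside, world axes, zero at the start; "torque": the same for the moment, N m; "width": opening from 0.0 (shut) to 1.0 (fully open); "grip_force": force on a finger pad.
Only numpy, scipy, OpenCV 4.12 (cv2) and the standard library are available. Lean on these libraries where they do the work, as an engineer would, in place of code of your own. Each camera call takes 0.05 s, during which the arm holds its last target. There are 200 camera calls.

TASK

Finish packing the round gift drum: stand the three loose amber bottles in among the four already there, so that all seven stand upright on the drum's floor, one in the middle and six around it. Lower each one in gently, easing its neighbours aside if they crowd it, instead of dropping it; tip no bottle over, and leave the lid, the tape and the knife where they lie.

Things in the scene. Friction and masses are not known exactly. Their poses are not given: they have to be found in the camera images.
- drum: loose round kraft-board gift drum (base half, open at the top, green band), 150 mm outside and 144 mm inside diameter, 90 mm high, floor 4 mm thick, about 0.2 kg, standing on the bench. Origin: centre of the underside on its axis; z up. Seven 46 mm bottles fit in it upright with 6 mm to spare across: one in the middle, six in a ring about it (axes some 47 to 49 mm from the drum's axis).
- bottle1: Packed at the start, in the ring: round amber glass spray bottle, 150 mm tall, about 0.2 kg. Body 46 mm diameter up to 88 mm (its lowest 5 mm taper to 36 mm at the foot), shoulder to 104 mm, then a straight black cap 20 mm in diameter up to 150 mm, firmly on: lift by it. Origin: centre of underside; z up along its axis. Can be nudged aside.
- bottle2: Packed at the start, in the ring: round amber glass spray bottle, 150 mm tall, about 0.2 kg. Body 46 mm diameter up to 88 mm (its lowest 5 mm taper to 36 mm at the foot), shoulder to 104 mm, then a straight black cap 20 mm in diameter up to 150 mm, firmly on: lift by it. Origin: centre of underside; z up along its axis. Can be nudged aside.
- bottle3: Packed at the start, in the ring: round amber glass spray bottle, 150 mm tall, about 0.2 kg. Body 46 mm diameter up to 88 mm (its lowest 5 mm taper to 36 mm at the foot), shoulder to 104 mm, then a straight black cap 20 mm in diameter up to 150 mm, firmly on: lift by it. Origin: centre of underside; z up along its axis. Can be nudged aside.
- bottle4: Packed at the start, in the ring: round amber glass spray bottle, 150 mm tall, about 0.2 kg. Body 46 mm diameter up to 88 mm (its lowest 5 mm taper to 36 mm at the foot), shoulder to 104 mm, then a straight black cap 20 mm in diameter up to 150 mm, firmly on: lift by it. Origin: centre of underside; z up along its axis. Can be nudged aside.
- bottle5: Standing loose on the bench at the start: round amber glass spray bottle, 150 mm tall, about 0.2 kg. Body 46 mm diameter up to 88 mm (its lowest 5 mm taper to 36 mm at the foot), shoulder to 104 mm, then a straight black cap 20 mm in diameter up to 150 mm, firmly on: lift by it. Origin: centre of underside; z up along its axis.
- bottle6: Standing loose on the bench at the start: round amber glass spray bottle, 150 mm tall, about 0.2 kg. Body 46 mm diameter up to 88 mm (its lowest 5 mm taper to 36 mm at the foot), shoulder to 104 mm, then a straight black cap 20 mm in diameter up to 150 mm, firmly on: lift by it. Origin: centre of underside; z up along its axis.
- bottle7: Standing loose on the bench at the start: round amber glass spray bottle, 150 mm tall, about 0.2 kg. Body 46 mm diameter up to 88 mm (its lowest 5 mm taper to 36 mm at the foot), shoulder to 104 mm, then a straight black cap 20 mm in diameter up to 150 mm, firmly on: lift by it. Origin: centre of underside; z up along its axis.
- lid: the drum's deep kraft-board lid, standing mouth down on the bench: 156 mm diameter, 155 mm high, loose; bystander. Origin: centre of its underside
- tape: roll of brown packing tape lying flat: 100 mm outside, 76 mm inside diameter, 48 mm high, loose; bystander. Origin: centre of its underside
- knife: orange and grey utility knife lying flat, about 150 mm long (along its x), 26 mm wide, 20 mm high, blade in, loose; bystander. Origin: its underside, near mid length

How it is judged:
By the outcome, as a careful person would: the job done as asked, in the order asked, and still so for the second after the job is handed in, with the robot touching nothing.
It also fails if it takes over 72 s, if anything falls off the work surface, if the arm or the gripper's body presses on something with over 40 N, if the wrist force passes 120 N, or if a joint passes its speed limit or range.

## Working session

There is one attempt and no reset: what is moved stays moved. The work goes in short steps, Python scripts to look and compute and a tool call to move; the robot and the scene stay as the last step left them, time stands still between calls to the robot, and variables do not carry over. Pictures are saved under pics/ and viewed, at most 10 in all, crops included, and the job is handed in when it is done.

Besides the shell and the picture viewer there is one more tool, called after "Request:" as name(argument=value, ...) on one line, values as JSON. carry_out: Moves the arm, as the interface text tells. Its arguments: {"type":"object","properties":{"series":{"type":"string"},"jaw":{"type":"number"},"grip_force":{"type":"number"}},"required":["series"]}

```bash
mkdir -p pics
cat > h.py <<'E'
import numpy as np, cv2
from workcell import bot, eyes, spot_in
from scipy.spatial.transform import Rotation as R
def cam(name):
    s=bot.read_state(); im,d=eyes.read_camera(name); c=eyes.get_calibration(name)
    K=np.array(c["K"]); D=np.array(c["distortion"])
    if name=="wrist":
        T=np.eye(4); T[:3,:3]=R.from_rotvec(s["tcp_rot"]).as_matrix(); T[:3,3]=s["tool_pos"]; T=T@np.array(c["T_tool_cam"])
        Rm,p=T[:3,:3],T[:3,3]
    else:
        Rm=np.array(c["rotation"]); p=np.array(c["position"])
        if Rm.shape!=(3,3): Rm=R.from_rotvec(Rm.ravel()).as_matrix()
    return im,d,K,D,Rm,p
def cloud(name):
    im,d,K,D,Rm,p=cam(name)
    v,u=np.mgrid[:400,:640]
    n=cv2.undistortPoints(np.stack([u,v],-1).reshape(-1,1,2).astype(float),K,D).reshape(400,640,2)
    P=np.concatenate([n,np.ones((400,640,1))],-1)*d[...,None]
    W=P@Rm.T+p; W[d<=0]=np.nan
    return im,W
E
python3 - <<'E'
from h import *
for n in("top","side"):
    im,W=cloud(n); np.save(n+".npy",W); cv2.imwrite(f"pics/{n}1.png",im); 
    for k in("bottle1","drum","lid","tape","knife"):
        for r in spot_in(n,k):
            c=np.round(r["rect"]).astype(int); print(n,k,round(r["score"],2),c,np.round(W[min(c[1],399),min(c[0],639)],3))
print(bot.read_state())
E
```

```text
top bottle1 0.94 [346 222  25  20] [ 0.527 -0.066  0.155]
top bottle1 0.88 [330 212  22  26] [ 0.553 -0.036  0.113]
top bottle1 0.79 [468 248  40  22] [ 0.473 -0.322  0.104]
top bottle1 0.67 [189 280  36  21] [0.417 0.261 0.1  ]
top bottle1 0.66 [212 225  31  25] [0.531 0.216 0.1  ]
top bottle1 0.65 [320 254  24  24] [ 0.465 -0.013  0.156]
top bottle1 0.63 [341 247  22  24] [ 0.478 -0.055  0.156]
top drum 0.83 [328 232  70  68] [ 0.518 -0.032  0.005]
top lid 0.68 [447 148  94  91] [ 0.675 -0.276  0.156]
top tape 0.56 [310 135  45  48] [ 0.759  0.007 -0.001]
top tape 0.44 [340 246  26  23] [ 0.48  -0.053  0.154]
top knife 0.62 [194 149  15  56] [0.723 0.288 0.018]
side bottle1 0.88 [284 157  12  38] [0.54  0.204 0.082]
side bottle1 0.86 [281 203  19  28] [ 0.485 -0.074  0.116]
side bottle1 0.73 [247 155  16  44] [0.426 0.253 0.078]
side bottle1 0.73 [297 288  25  51] [ 0.471 -0.355  0.095]
side bottle1 0.64 [299 202  20  31] [ 0.531 -0.085  0.119]
side bottle1 0.54 [272 196  14  37] [ 0.467 -0.027  0.108]
side bottle1 0.5 [308 195  14  31] [ 0.563 -0.049  0.11 ]
side drum 0.92 [290 21
[... 242 characters left out ...]
 0.014]
{'time': 0.6, 'q': array([ 1.20408227e+00,  2.63878724e-01,  1.60395927e+00, -1.78239987e-05,
        1.27374628e+00, -3.68895449e-02]), 'joint_vel': array([ 7.25952648e-04, -6.53370368e-05,  4.60241600e-04,  1.11900253e-03,
        2.04061695e-03,  6.70659371e-04]), 'joint_torque': array([-1.48910090e-05, -5.14631689e+01, -3.67463958e+01, -3.88236583e-05,
        9.38510238e-04,  2.29488492e-06]), 'tool_pos': array([0.21861736, 0.63861661, 0.2453161 ]), 'tcp_rot': array([5.15730896e-01, 3.09895314e+00, 7.53184444e-06]), 'wrist_force': array([-0.19835974,  0.36431528,  0.5131549 ]), 'torque': array([0.01138594, 0.05234152, 0.03014537]), 'grip_force': 0.0, 'width': 1.0025140955540308}
```

View pics/top1.png

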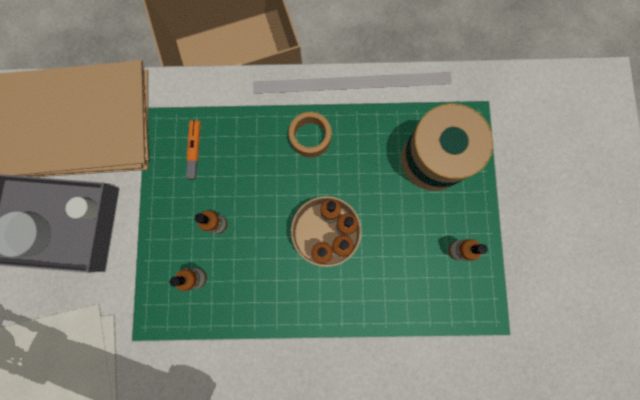

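View pics/side1.png

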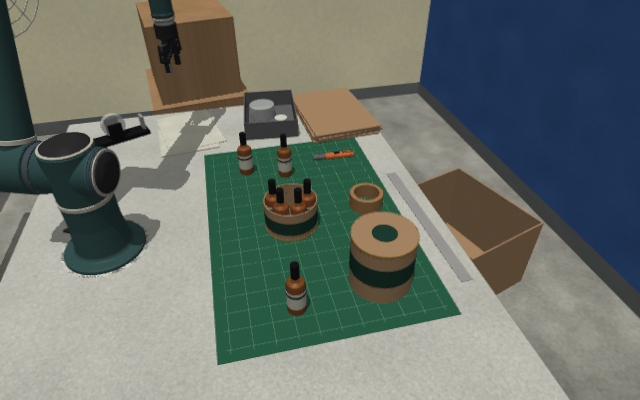

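The top view shows the drum at (327,231) with four bottles along its right side, caps at about (330,206), (347,222), (343,244), (321,251). Loose bottles stand at (208,218), (182,280) and (480,249), clear of the lid, tape and knife.

```bash
cat >> h.py <<'E'
from scipy.optimize import least_squares
def circ(P,r=None):
    f=lambda x:np.hypot(P[:,0]-x[0],P[:,1]-x[1])-(x[2] if r is None else r)
    return least_squares(f,[*P.mean(0)[:2],.07],loss="soft_l1",f_scale=.002).x
def clusters(M,minpx=6):
    n,l=cv2.connectedComponents(M.astype(np.uint8)); return [l==i for i in range(1,n) if (l==i).sum()>=minpx]
E
python3 - <<'E'
from h import *
for n in("top","side"):
    W=np.load(n+".npy"); z=W[...,2]; ok=(W[...,0]>.35)&(W[...,0]<.62)&(abs(W[...,1])<.4)
    for nm,lo,hi in(("captop",.142,.16),("capside",.110,.142)):
        for m in clusters(ok&(z>lo)&(z<hi)):
            P=W[m]; print(n,nm,m.sum(),np.round(P.mean(0),4),"med",np.round((P.min(0)+P.max(0))[:2]/2,4), "c10",np.round(circ(P,.01)[:2],4))
    m=ok&(z>.075)&(z<.094)&(np.hypot(W[...,0]-.515,W[...,1]+.03)>.062)&(np.hypot(W[...,0]-.515,W[...,1]+.03)<.09)
    print(n,"rim",m.sum(),np.round(circ(W[m]),4))
E
```

```text
top captop 107 [ 0.6163 -0.2893  0.1544] med [ 0.616  -0.2902] c10 [ 0.6208 -0.2894]
top captop 82 [ 0.5614 -0.0362  0.1536] med [ 0.5615 -0.036 ] c10 [ 0.5632 -0.0361]
top captop 84 [0.542  0.2287 0.1497] med [0.5424 0.2294] c10 [0.5419 0.2313]
top captop 82 [ 0.5295 -0.0709  0.1538] med [ 0.5298 -0.0712] c10 [ 0.5306 -0.0711]
top captop 81 [ 0.4832 -0.0602  0.1542] med [ 0.483  -0.0601] c10 [ 0.4862 -0.0598]
top captop 92 [ 0.4708 -0.3323  0.1494] med [ 0.4709 -0.3333] c10 [ 0.4711 -0.3351]
top captop 79 [ 0.4692 -0.0161  0.1545] med [ 0.4691 -0.0163] c10 [ 0.47   -0.0197]
top captop 91 [0.4184 0.2733 0.1498] med [0.418  0.2744] c10 [0.4172 0.2755]
top capside 95 [ 0.6153 -0.2836  0.1255] med [ 0.6162 -0.2909] c10 [ 0.6207 -0.2831]
top capside 18 [ 0.5545 -0.0347  0.1231] med [ 0.5559 -0.0356] c10 [ 0.5626 -0.0364]
top capside 45 [0.5401 0.2229 0.1265] med [0.542  0.2261] c10 [0.5425 0.2304]
top capside 16 [ 0.5234 -0.0671  0.1252] med [ 0.5259 -0.0684] c10 [ 0.5302 -0.0714]
top capside 7 [ 0.478  -0.0532  0.1215] med [ 0.4784 -0.0537] c10 [ 0.4831 -0.0608]
top capside 58 [ 0.471  
[... 770 characters left out ...]
70 [ 0.4704 -0.3374  0.1495] med [ 0.4708 -0.3359] c10 [ 0.4708 -0.3338]
side capside 56 [0.4175 0.2645 0.127 ] med [0.4179 0.2647] c10 [0.4184 0.2719]
side capside 54 [0.5417 0.2194 0.1265] med [0.5427 0.2202] c10 [0.5429 0.2267]
side capside 143 [ 0.4755 -0.0483  0.1266] med [ 0.4759 -0.0454] c10 [ 0.4744 -0.0445]
side capside 66 [ 0.5619 -0.0471  0.1264] med [ 0.5623 -0.047 ] c10 [ 0.5627 -0.0391]
side capside 73 [ 0.5288 -0.0815  0.1261] med [ 0.5294 -0.0789] c10 [ 0.5299 -0.0741]
side capside 88 [ 0.6154 -0.3049  0.1248] med [ 0.6162 -0.2991] c10 [ 0.6216 -0.3043]
side capside 95 [ 0.47   -0.3418  0.126 ] med [ 0.4709 -0.3407] c10 [ 0.4712 -0.3341]
side rim 509 [ 0.5156 -0.0296  0.0729]
```

Request:
carry_out(series="0.0325 -0.041 0 0;0.0325 -0.041 0 0;0.0325 -0.041 0 0;0.0325 -0.041 0 0;0.0325 -0.041 0 0;0.0325 -0.041 0 0;0.0325 -0.041 0 0;0.0325 -0.041 0 0;0.0325 -0.041 0 0;0.0320 -0.041 0 0;0 0 0 0;0 0 0 0", jaw=1, grip_force=40)

```text
time: 2.1
tool_pos: [0.543, 0.2286, 0.2453]
tcp_rot: [-0.517, -3.098, -0.001]
wrist_force: [-0.7, 0.3, -1.0]
width: 1.006
grip_force: 0.0
```

Run:
```python
from h import *
im,W=cloud("wrist"); cv2.imwrite("pics/w1.png",im); z=W[...,2]
print(bot.read_state()["tool_pos"],np.nanmin(z),np.nanmax(z))
for m in clusters((z>.135)&(z<.16),100):
    P=W[m];print(m.sum(),P.mean(0).round(4),((P.min(0)+P.max(0))/2).round(4),circ(P,.01)[:2].round(4))
```

```text
[0.54259803 0.22917815 0.24524725] -0.7380260202862154 0.3206912707592581
443 [0.4258 0.2721 0.148 ] [0.4237 0.2732 0.1441] [0.4178 0.2749]
717 [0.5418 0.2298 0.149 ] [0.5434 0.2292 0.1438] [0.5443 0.2291]
970 [ 0.5623 -0.0315  0.1483] [ 0.5635 -0.0351  0.1459] [ 0.5632 -0.0377]
```

View pics/w1.png

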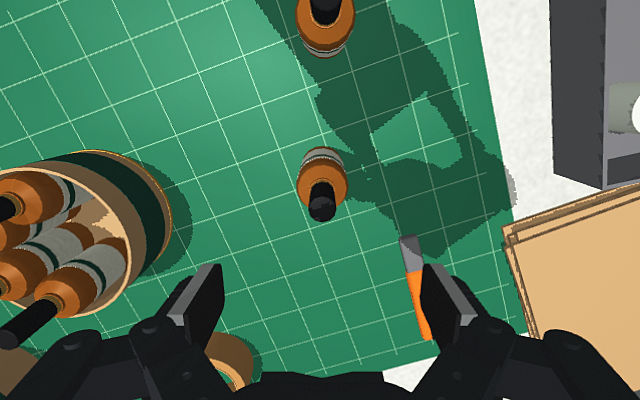

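The wrist view has bottle A's cap at (322,200), centred between the fingers; position (0.543, 0.229) agrees with the other cameras.

Request:
carry_out(series="0 0 -0.05 0;0 0 -0.05 0;0 0 -0.02 0;0 0 0 0;0 0 0 0")

```text
time: 2.78
tool_pos: [0.5445, 0.2297, 0.1275]
tcp_rot: [0.514, 3.096, 0.003]
wrist_force: [0.5, -0.5, 0.7]
width: 1.002
grip_force: 0.0
```

Request:
carry_out(series="0 0 0 0;0 0 0 0;0 0 0 0;0 0 0 0;0 0 0 0;0 0 0 0;0 0 0.02 0;0 0 0.05 0;0 0 0.05 0;0 0 0.05 0;0 0 0 0", jaw=-1)

```text
time: 4.15
tool_pos: [0.5457, 0.2297, 0.3024]
tcp_rot: [0.514, 3.089, 0.009]
wrist_force: [0.9, -0.2, -0.4]
width: 0.219
grip_force: 39.5
```

Request:
carry_out(series="0 -0.02 0 0;0.0005 -0.04 0 0;0.0005 -0.04 0 0;0.001 -0.04 0 0;0.001 -0.04 0 0;0.001 -0.03 0 0;0 -0.01 0 0;0 0 0 0;0 0 0 0;0 0 0 0;0 0 0 0")

```text
time: 5.52
tool_pos: [0.5471, 0.0094, 0.2953]
tcp_rot: [0.514, 3.099, 0.0]
wrist_force: [0.8, -0.5, -0.9]
width: 0.224
grip_force: 39.5
```

```bash
cat > look.py <<'E'
import sys
from h import *
s=bot.read_state(); print(s["tool_pos"].round(4),R.from_rotvec(s["tcp_rot"]).as_matrix()[:,2].round(4),s["wrist_force"].round(1))
k=sys.argv[1]
out=[]
for n in("top","side"):
    im,W=cloud(n); np.save(f"{n}_{k}.npy",W); z=W[...,2]
    u,v,h=(270,175,120) if n=="top" else (230,100,140)
    out.append(cv2.resize(im[v:v+h,u:u+120],(390,int(390*h/120))))
    ok=(W[...,0]>.42)&(W[...,0]<.6)&(abs(W[...,1]+.03)<.1)
    for m in clusters(ok&(z>.140)&(z<.16),10):
        P=W[m]; print(n,"cap",m.sum(),((P.min(0)+P.max(0))/2).round(4),"c10",circ(P,.01)[:2].round(4))
    rr=np.hypot(W[...,0]-.5155,W[...,1]+.028)
    m=(z>.075)&(z<.094)&(rr>.062)&(rr<.09); print(n,"rim",circ(W[m]).round(4))
H=max(o.shape[0] for o in out); out=[cv2.copyMakeBorder(o,0,H-o.shape[0],0,5,0) for o in out]
cv2.imwrite(f"pics/{k}.png",np.hstack(out))
E
python3 look.py a1
python3 - <<'E'
from h import *
W=np.load("side_a1.npy"); z=W[...,2]
ok=(abs(W[...,0]-.547)<.06)&(abs(W[...,1]-.005)<.06)
for a in np.arange(.16,.27,.02):
    P=W[ok&(z>a)&(z<a+.02)]; print(a.round(2),len(P), P.size and (np.median(P,0).round(4),circ(P,.023)[:2].round(4)))
E
```

```text
[0.5471 0.0094 0.2953] [ 0.e+00  1.e-04 -1.e+00] [ 0.8 -0.5 -0.9]
top cap 79 [ 0.4691 -0.0163  0.1532] c10 [ 0.47   -0.0198]
top rim [ 0.5152 -0.0246  0.0723]
side cap 54 [ 0.4693 -0.0213  0.1482] c10 [ 0.4696 -0.019 ]
side cap 50 [ 0.5624 -0.0434  0.1482] c10 [ 0.5625 -0.0392]
side cap 55 [ 0.4836 -0.0656  0.1488] c10 [ 0.4842 -0.0634]
side cap 56 [ 0.5301 -0.0764  0.148 ] c10 [ 0.531 -0.074]
side rim [ 0.5154 -0.0295  0.0727]
0.16 46 (array([ 0.5423, -0.0111,  0.1766]), array([0.5467, 0.0085]))
0.18 104 (array([ 0.5426, -0.0111,  0.1903]), array([0.5466, 0.0084]))
0.2 113 (array([ 0.5427, -0.012 ,  0.2108]), array([0.546, 0.008]))
0.22 104 (array([ 0.5418, -0.0116,  0.2301]), array([0.5467, 0.0079]))
0.24 122 (array([ 0.5426, -0.011 ,  0.2503]), array([0.5466, 0.0083]))
0.26 120 (array([ 0.5439, -0.0036,  0.2664]), array([0.5478, 0.0147]))
```

View pics/a1.png

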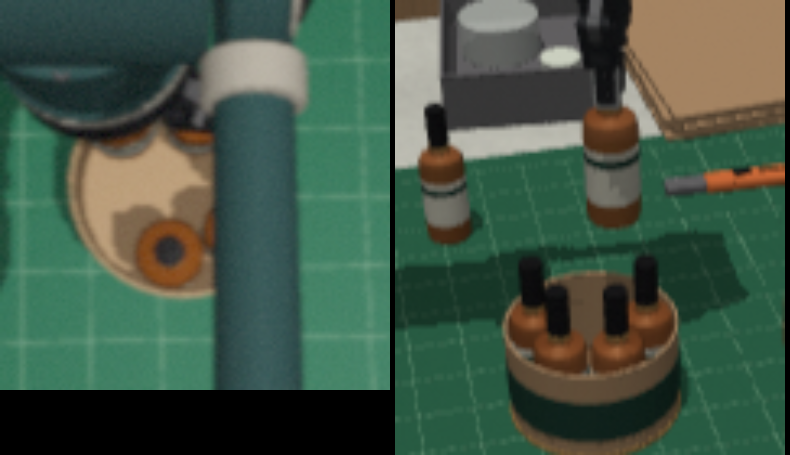

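Bottle A hangs upright above the free left-rear spot, ~2.5 mm too close to the wall; I'll correct and lower.

Request:
carry_out(series="-0.001 -0.0025 0 0;0 0 -0.02 0;0 0 -0.03 0;0 0 -0.02 0;0 0 -0.01 0;0 0 -0.01 0;0 0 -0.01 0;0 0 -0.01 0;0 0 -0.01 0;0 0 0 0;0 0 0 0")

```text
time: 7.0
tool_pos: [0.5463, 0.0061, 0.1755]
tcp_rot: [0.516, 3.099, 0.0]
wrist_force: [0.6, 0.3, -1.9]
width: 0.224
grip_force: 39.4
```

Request:
carry_out(series="0 0 -0.01 0;0 0 -0.01 0;0 0 -0.01 0;0 0 -0.007 0;0 0 -0.003 0;0 0 0 0;0 0 0 0")

```text
time: 7.88
tool_pos: [0.5465, 0.0061, 0.1357]
tcp_rot: [0.516, 3.098, 0.0]
wrist_force: [-0.5, -0.0, -1.5]
width: 0.221
grip_force: 39.5
```

Request:
carry_out(series="0 0 -0.002 0;0 0 -0.002 0;0 0 -0.001 0;0 0 0 0;0 0 0 0")

```text
time: 8.5
tool_pos: [0.5461, 0.0061, 0.1303]
tcp_rot: [0.516, 3.099, 0.0]
wrist_force: [-0.0, 0.5, -2.5]
width: 0.22
grip_force: 39.5
```

Request:
carry_out(series="0 0 -0.001 0;0 0 -0.0005 0;0 0 0 0;0 0 0 0")

```text
time: 9.0
tool_pos: [0.5466, 0.006, 0.1298]
tcp_rot: [0.516, 3.098, -0.0]
wrist_force: [-1.6, -0.4, 5.5]
width: 0.222
grip_force: 40.1
```

Request:
carry_out(series="0 0 0 0;0 0 0 0;0 0 0 0;0 0 0.01 0;0 0 0.03 0;0 0 0.04 0;0 0 0.04 0;0 0 0 0", jaw=-0.2)

```text
time: 10.0
tool_pos: [0.549, 0.006, 0.2543]
tcp_rot: [0.514, 3.09, 0.002]
wrist_force: [-0.3, 0.7, -0.1]
width: 0.404
grip_force: 0.0
```

Request:
carry_out(series="-0.016 0.0335 0 0;-0.016 0.0335 0 0;-0.016 0.0335 0 0;-0.016 0.0335 0 0;-0.016 0.0335 0 0;-0.016 0.0335 0 0;-0.016 0.0335 0 0;-0.016 0.034 0 0;0 0 0 0;0 0 -0.05 0;0 0 -0.05 0;0 0 -0.024 0;0 0 0 0;0 0 0 0;0 0 0 0", jaw=1)

```text
time: 11.88
tool_pos: [0.4195, 0.2752, 0.1267]
tcp_rot: [0.516, 3.096, 0.003]
wrist_force: [0.7, -0.0, -0.5]
width: 1.0
grip_force: 0.0
```

Request:
carry_out(series="0 0 0 0;0 0 0 0;0 0 0 0;0 0 0 0;0 0 0 0;0 0 0 0;0 0 0.02 0;0 0 0.05 0;0 0 0.05 0;0 0 0.05 0;0 0 0 0;0 0 0 0", jaw=-1)

```text
time: 13.38
tool_pos: [0.4175, 0.2743, 0.2936]
tcp_rot: [-0.515, -3.098, 0.001]
wrist_force: [0.1, -0.4, -2.2]
width: 0.219
grip_force: 39.6
```

```bash
python3 look.py a2
```

```text
[0.4175 0.2743 0.2936] [-1.4e-03 -7.0e-04 -1.0e+00] [ 0.1 -0.4 -2.2]
top cap 83 [ 0.5616 -0.0361  0.1493] c10 [ 0.5631 -0.0362]
top cap 78 [0.5457 0.0083 0.1518] c10 [0.5471 0.0042]
top cap 82 [ 0.5298 -0.0712  0.149 ] c10 [ 0.5307 -0.0715]
top cap 81 [ 0.483  -0.06    0.1518] c10 [ 0.4864 -0.0595]
top cap 79 [ 0.4691 -0.0163  0.1548] c10 [ 0.4681 -0.0195]
top rim [ 0.5155 -0.0254  0.0728]
side cap 51 [ 0.5461 -0.0007  0.1484] c10 [0.5463 0.0041]
side cap 54 [ 0.4696 -0.0214  0.148 ] c10 [ 0.4696 -0.0189]
side cap 51 [ 0.5623 -0.0409  0.1476] c10 [ 0.5619 -0.0394]
side cap 55 [ 0.4836 -0.0659  0.1487] c10 [ 0.4841 -0.0634]
side cap 54 [ 0.53   -0.0759  0.148 ] c10 [ 0.5298 -0.0732]
side rim [ 0.5153 -0.0298  0.0726]
```

View pics/a2.png

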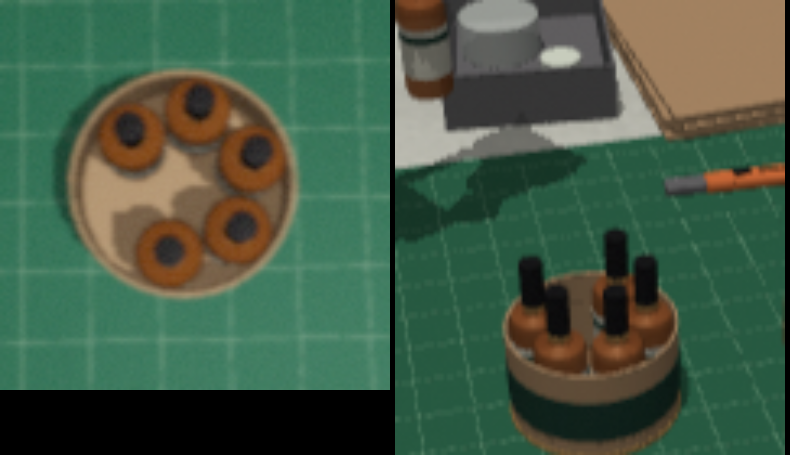

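The picture shows A standing in the rear-left ring place, gap left at the near-left; B is in the gripper.

Request:
carry_out(series="0.006 -0.02 0 0;0.012 -0.0367 0 0;0.012 -0.04 0 0;0.012 -0.04 0 0;0.012 -0.04 0 0;0.012 -0.04 0 0;0.01 -0.03 0 0;0.0064 -0.01 0 0;0 0 0 0;0 0 0 0;0 0 0 0;0 0 0 0")

```text
time: 14.98
tool_pos: [0.5004, 0.0187, 0.2949]
tcp_rot: [0.514, 3.099, 0.0]
wrist_force: [-0.0, 0.8, -2.0]
width: 0.222
grip_force: 39.6
```

```bash
cat > held.py <<'E'
from h import *
s=bot.read_state(); x,y,_=s["tool_pos"]; print(s["tool_pos"].round(4))
im,W=cloud("side"); z=W[...,2]; ok=(abs(W[...,0]-x)<.06)&(abs(W[...,1]-y)<.06)
for a in np.arange(.16,.26,.02):
    P=W[ok&(z>a)&(z<a+.02)]
    if len(P)>20: print(a.round(2),len(P),circ(P,.023)[:2].round(4))
im,W=cloud("wrist"); z=W[...,2]; cv2.imwrite("pics/held.png",im)
E
python3 held.py
```

```text
[0.5004 0.0187 0.2949]
0.16 40 [0.5008 0.0173]
0.18 101 [0.5003 0.0173]
0.2 111 [0.5004 0.017 ]
0.22 110 [0.5005 0.0166]
0.24 126 [0.5007 0.0175]
```

Request:
carry_out(series="-0.0005 -0.0005 0 0;0 0 -0.02 0;0 0 -0.03 0;0 0 -0.02 0;0 0 -0.008 0;0 0 -0.006 0;0 0 -0.006 0;0 0 0 0;0 0 0 0")

```text
time: 16.2
tool_pos: [0.5003, 0.0174, 0.2053]
tcp_rot: [0.516, 3.098, 0.0]
wrist_force: [0.3, -0.4, -1.1]
width: 0.226
grip_force: 39.6
```

Request:
carry_out(series="0 0 -0.006 0;0 0 -0.006 0;0 0 -0.006 0;0 0 -0.006 0;0 0 -0.006 0;0 0 0 0")

```text
time: 16.95
tool_pos: [0.4995, 0.0175, 0.174]
tcp_rot: [-0.516, -3.098, 0.0]
wrist_force: [0.1, 0.0, -1.9]
width: 0.228
grip_force: 39.6
```

Request:
carry_out(series="0 0 -0.006 0;0 0 -0.006 0;0 0 -0.006 0;0 0 -0.006 0;0 0 -0.006 0;0 0 0 0;0 0 0 0")

```text
time: 17.82
tool_pos: [0.5, 0.0174, 0.1448]
tcp_rot: [-0.516, -3.099, 0.0]
wrist_force: [-0.7, 0.1, -2.2]
width: 0.222
grip_force: 39.6
```

Request:
carry_out(series="0 0 -0.005 0;0 0 -0.005 0;0 0 -0.003 0;0 0 -0.001 0;0 0 0 0;0 0 0 0")

```text
time: 18.58
tool_pos: [0.5001, 0.0174, 0.1309]
tcp_rot: [0.516, 3.099, -0.0]
wrist_force: [0.2, -0.0, -2.1]
width: 0.22
grip_force: 39.6
```

Request:
carry_out(series="0 0 -0.001 0;0 0 -0.0005 0;0 0 0 0;0 0 0 0")

```text
time: 19.08
tool_pos: [0.5, 0.0174, 0.1293]
tcp_rot: [0.516, 3.099, 0.0]
wrist_force: [0.2, -0.0, -2.4]
width: 0.222
grip_force: 39.6
```

Request:
carry_out(series="0 0 -0.0005 0;0 0 -0.0005 0;0 0 0 0;0 0 0 0")

```text
time: 19.58
tool_pos: [0.5004, 0.0174, 0.1289]
tcp_rot: [0.515, 3.098, 0.0]
wrist_force: [-0.5, -0.1, 5.6]
width: 0.224
grip_force: 40.2
```

Request:
carry_out(series="0 0 0 0;0 0 0 0;0 0 0 0;0 0 0.01 0;0 0 0.03 0;0 0 0.04 0;0 0 0.04 0;0 0 0 0", jaw=-0.2)

```text
time: 20.58
tool_pos: [0.5029, 0.0174, 0.2535]
tcp_rot: [0.514, 3.09, 0.002]
wrist_force: [0.1, -0.8, -0.0]
width: 0.4
grip_force: 0.0
```

Request:
carry_out(series="-0.0026 -0.032 0 0;-0.0026 -0.032 0 0;-0.0026 -0.032 0 0;-0.0026 -0.032 0 0;-0.0026 -0.032 0 0;-0.0026 -0.032 0 0;-0.0026 -0.032 0 0;-0.0026 -0.032 0 0;-0.0026 -0.032 0 0;-0.0026 -0.032 0 0;-0.003 -0.032 0 0;0 0 0 0;0 0 0 0", jaw=1)

```text
time: 22.2
tool_pos: [0.4706, -0.3339, 0.2476]
tcp_rot: [-0.516, -3.098, -0.002]
wrist_force: [0.2, 0.6, -0.8]
width: 1.002
grip_force: 0.0
```

```bash
python3 look.py a3
python3 - <<'E'
from h import *
im,W=cloud("wrist"); z=W[...,2]
for m in clusters((z>.135)&(z<.16),100):
    P=W[m];print(m.sum(),((P.min(0)+P.max(0))/2).round(4),circ(P,.01)[:2].round(4))
E
```

```text
[ 0.4706 -0.3339  0.2476] [-0.001   0.0014 -1.    ] [ 0.2  0.6 -0.8]
top cap 83 [ 0.5616 -0.036   0.1498] c10 [ 0.5632 -0.0362]
top cap 78 [0.5454 0.0083 0.1486] c10 [0.5453 0.0082]
top cap 82 [ 0.5299 -0.0711  0.1494] c10 [ 0.5304 -0.0712]
top cap 80 [0.5001 0.0188 0.152 ] c10 [0.4982 0.0208]
top cap 82 [ 0.483  -0.06    0.1497] c10 [ 0.4853 -0.0592]
top cap 78 [ 0.4691 -0.0163  0.1539] c10 [ 0.4646 -0.0164]
top rim [ 0.5156 -0.0255  0.0728]
side rim [ 0.5153 -0.0305  0.0724]
706 [ 0.4717 -0.3337  0.1439] [ 0.4727 -0.3339]
2168 [ 0.6296 -0.3132  0.1465] [ 0.6246 -0.3087]
```

View pics/a3.png

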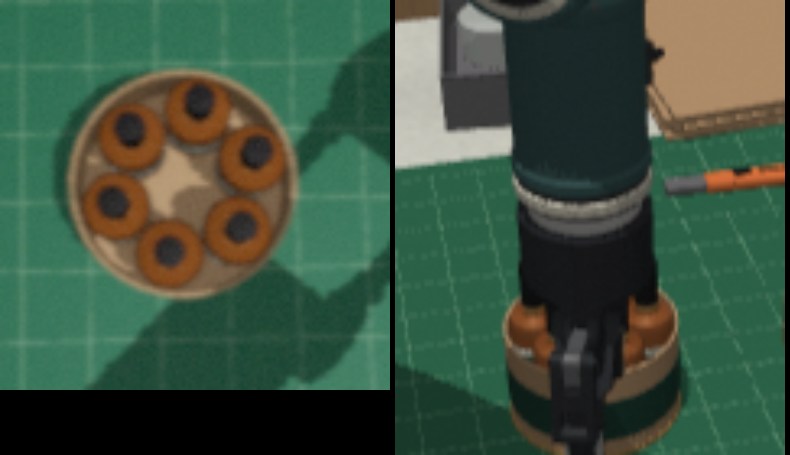

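Six stand in an even ring; the middle is open. Now the last bottle.

Request:
carry_out(series="0 0 -0.05 0;0 0 -0.05 0;0 0 -0.024 0;0 0 0 0;0 0 0 0;0 0 0 0")

```text
time: 23.1
tool_pos: [0.4723, -0.3353, 0.1265]
tcp_rot: [0.515, 3.096, -0.003]
wrist_force: [0.9, 0.3, -0.0]
width: 1.002
grip_force: 0.0
```

Request:
carry_out(series="0 0 0 0;0 0 0 0;0 0 0 0;0 0 0 0;0 0 0 0;0 0 0 0;0 0 0.02 0;0 0 0.05 0;0 0 0.05 0;0 0 0.055 0;0 0 0 0;0 0 0 0", jaw=-1)

```text
time: 24.6
tool_pos: [0.4707, -0.3344, 0.2997]
tcp_rot: [0.516, 3.099, -0.0]
wrist_force: [-0.5, 0.0, -2.1]
width: 0.218
grip_force: 39.5
```

Request:
carry_out(series="0.002 -0 0 0;0.004 0.03 0 0;0.006 0.04 0 0;0.006 0.04 0 0;0.006 0.045 0 0;0.006 0.045 0 0;0.006 0.045 0 0;0.005 0.035 0 0;0.003 0.02 0 0;0 0.006 0 0;0 0 0 0;0 0 0 0;0 0 0 0;0 0 0 0")

```text
time: 26.35
tool_pos: [0.515, -0.0292, 0.2994]
tcp_rot: [0.517, 3.099, -0.0]
wrist_force: [-0.7, -0.2, -2.5]
width: 0.22
grip_force: 39.6
```

```bash
python3 held.py
```

```text
[ 0.515  -0.0292  0.2994]
0.18 112 [ 0.5151 -0.0299]
0.2 112 [ 0.5151 -0.0305]
0.22 122 [ 0.5148 -0.0307]
0.24 122 [ 0.5151 -0.0305]
```

View pics/held.png

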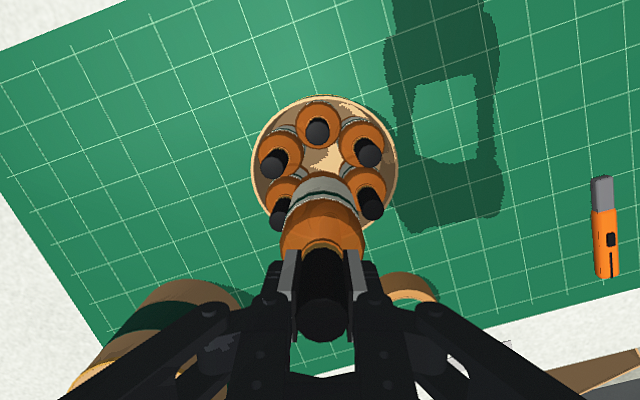

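The picture shows C hanging upright over the middle of the ring (caps around at (318,130), (275,160), (367,152), …). Shift 1 mm and lower slowly, feeling for contact.

Request:
carry_out(series="-0.0005 0.001 0 0;0 0 -0.02 0;0 0 -0.03 0;0 0 -0.02 0;0 0 -0.006 0;0 0 -0.004 0;0 0 -0.003 0;0 0 0 0;0 0 0 0")

```text
time: 27.58
tool_pos: [0.5149, -0.0276, 0.2169]
tcp_rot: [0.516, 3.098, 0.0]
wrist_force: [0.9, -0.4, -2.9]
width: 0.222
grip_force: 39.6
```

Request:
carry_out(series="0 0 -0.003 0;0 0 -0.003 0;0 0 -0.003 0;0 0 -0.003 0;0 0 0 0")

```text
time: 28.2
tool_pos: [0.5143, -0.0275, 0.2038]
tcp_rot: [-0.516, -3.098, 0.0]
wrist_force: [0.4, -0.3, -1.5]
width: 0.221
grip_force: 39.5
```

Request:
carry_out(series="0 0 -0.004 0;0 0 -0.004 0;0 0 -0.004 0;0 0 -0.004 0;0 0 0 0")

```text
time: 28.82
tool_pos: [0.5142, -0.0276, 0.1877]
tcp_rot: [-0.516, -3.098, 0.0]
wrist_force: [-1.3, 0.1, -1.9]
width: 0.223
grip_force: 39.5
```

Past the shoulders with no contact; continue.

Request:
carry_out(series="0 0 -0.005 0;0 0 -0.005 0;0 0 -0.005 0;0 0 -0.005 0;0 0 -0.005 0;0 0 0 0")

```text
time: 29.58
tool_pos: [0.5142, -0.0276, 0.1627]
tcp_rot: [-0.516, -3.098, 0.0]
wrist_force: [0.3, -1.2, -1.5]
width: 0.224
grip_force: 39.6
```

Request:
carry_out(series="0 0 -0.005 0;0 0 -0.005 0;0 0 -0.005 0;0 0 -0.005 0;0 0 -0.005 0;0 0 0 0;0 0 0 0")

```text
time: 30.45
tool_pos: [0.5146, -0.0276, 0.1384]
tcp_rot: [0.516, 3.099, 0.0]
wrist_force: [0.1, -0.2, -1.7]
width: 0.224
grip_force: 39.6
```

Request:
carry_out(series="0 0 -0.003 0;0 0 -0.002 0;0 0 -0.001 0;0 0 0 0;0 0 0 0")

```text
time: 31.08
tool_pos: [0.5146, -0.0276, 0.1323]
tcp_rot: [0.516, 3.099, -0.0]
wrist_force: [-0.8, -0.1, -2.4]
width: 0.22
grip_force: 39.5
```

Request:
carry_out(series="0 0 -0.001 0;0 0 -0.001 0;0 0 -0.0005 0;0 0 0 0;0 0 0 0")

```text
time: 31.7
tool_pos: [0.5145, -0.0276, 0.1298]
tcp_rot: [0.516, 3.099, -0.0]
wrist_force: [-0.3, -0.4, -1.9]
width: 0.218
grip_force: 39.5
```

Request:
carry_out(series="0 0 -0.0005 0;0 0 -0.0005 0;0 0 0 0;0 0 0 0")

```text
time: 32.2
tool_pos: [0.5145, -0.0276, 0.1288]
tcp_rot: [-0.516, -3.099, 0.0]
wrist_force: [0.2, 0.3, -1.6]
width: 0.222
grip_force: 39.5
```

Request:
carry_out(series="0 0 -0.0005 0;0 0 -0.0003 0;0 0 0 0;0 0 0 0")

```text
time: 32.7
tool_pos: [0.5148, -0.0276, 0.1284]
tcp_rot: [0.516, 3.098, 0.0]
wrist_force: [-0.5, 0.2, 2.9]
width: 0.225
grip_force: 39.9
```

Floor contact; release, lift straight, then retreat to clear the view.

Request:
carry_out(series="0 0 0 0;0 0 0 0;0 0 0 0;0 0 0.01 0;0 0 0.03 0;0 0 0.05 0;0 0 0.05 0;0 0.05 0 0;0 0.05 0 0;0 0.05 0 0;0 0.05 0 0;0 0.05 0 0;0 0 0 0", jaw=-0.2)

```text
time: 34.33
tool_pos: [0.5143, 0.2255, 0.2687]
tcp_rot: [0.509, 3.1, 0.002]
wrist_force: [0.5, 0.2, 0.5]
width: 0.401
grip_force: 0.0
```

```bash
python3 look.py a4
```

```text
[0.5143 0.2255 0.2687] [ 7.0e-04  1.1e-03 -1.0e+00] [0.5 0.2 0.5]
top cap 83 [ 0.5614 -0.036   0.1494] c10 [ 0.5631 -0.0361]
top cap 77 [0.5457 0.0083 0.1522] c10 [0.5472 0.0041]
top cap 83 [ 0.5298 -0.0712  0.1486] c10 [ 0.5306 -0.0714]
top cap 79 [ 0.5145 -0.0251  0.1493] c10 [ 0.5155 -0.0288]
top cap 78 [0.5001 0.0188 0.1514] c10 [0.5006 0.0165]
top cap 81 [ 0.483  -0.06    0.1524] c10 [ 0.4864 -0.0598]
top cap 78 [ 0.4691 -0.0163  0.1545] c10 [ 0.4647 -0.0163]
top rim [ 0.5155 -0.0254  0.0728]
side cap 49 [0.5003 0.0144 0.1488] c10 [0.5004 0.0157]
side cap 52 [0.5455 0.0031 0.1475] c10 [0.5457 0.004 ]
side cap 53 [ 0.4694 -0.021   0.1482] c10 [ 0.4692 -0.019 ]
side cap 51 [ 0.5142 -0.0316  0.1478] c10 [ 0.5139 -0.03  ]
side cap 52 [ 0.5622 -0.0434  0.1481] c10 [ 0.5629 -0.0402]
side cap 53 [ 0.4834 -0.0664  0.1479] c10 [ 0.4832 -0.0634]
side cap 56 [ 0.5298 -0.0775  0.148 ] c10 [ 0.53   -0.0752]
side rim [ 0.5156 -0.0299  0.0726]
```

View pics/a4.png

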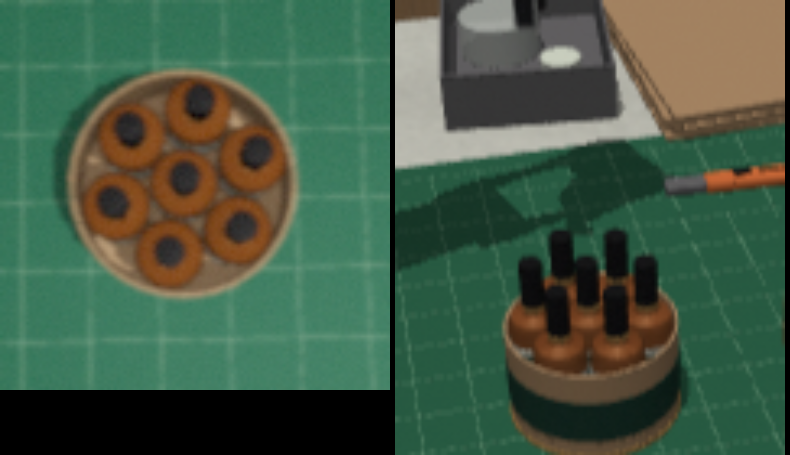

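All seven stand upright at equal height, one in the middle and six around; nothing else moved.

```bash
python3 -c "
from workcell import bot; print(bot.finish_job())"
```

```text
the job is handed in; nothing more can be done
None
```

The job is handed in at about 34 s of the 72 s allowed: the last pictures show all seven bottles upright in the drum at equal cap height, one in the middle and six around it, and the lid, tape and knife were never touched.

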